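# Unlatch a board test fixture and hold its sprung cover at the pointer

### The arm

A 6-joint arm with a two-finger parallel gripper is mounted at the origin on the work surface. World frame = base frame: x ahead of the robot, y to its left, z up, the work surface at z = 0. Lengths are in m, angles in rad, forces in N, time in s.
With the tool pointing down it reaches from about 0.225 to 0.875 m from the base axis. Payload 3.4 kg.
Tool frame: the origin (TCP) lies at the very end of the fingers, on their centre line; the grasp point (between the pads) lies 19 mm behind it (manip.grasp_offset is the distance from the TCP to the grasp point, in m); z points along the fingers, y is the line along which they close (so a half turn about z gives the same grasp; the last joint's range is limited). The gripper opens to 85 mm and grips with 20 to 120 N. Pads are 22 mm wide; open, the fingers measure 114 mm over their backs; the gripper's body (76 mm by 85 mm) begins 54 mm behind the grasp point. The pads swing forward as they close: fully open they stand 13 mm farther back than shut.
Start: joints at [1.026, 0.276, 1.505, -0, 1.361, -0.121], TCP at [0.236, 0.524, 0.231] pointing down, gripper open.
Joint ranges: [-2.89, 2.89], [-0.75, 2.08], [0.22, 2.7], [-1.18, 4.32], [0.11, 2.71], [-2.7, 2.7]. Speed limits (rad/s): [2.57, 2.57, 3.14, 3.14, 3.14, 3.14].

### API

Orientations are given as a unit quaternion [w, x, y, z].
In Python, from workcell import manip gives the robot as it stands.
- The arm moves only by the shell command python3 -m crank 'ROWS' [FORCE]. ROWS is a JSON object of lists of equal length, an entry for each row: "rotation": the turn, a rotation vector about the world's x, y, z in rad, a list of three; "offset": the shift along the world's x, y, z in mm, a list of three; "claw": the opening, from -1 (shut) to 1 (fully open). In form: {"rotation": [[rx, ry, rz], ...], "offset": [[x, y, z], ...], "claw": [claw, ...]}. A call has 1 to 20 rows; each row shifts and turns the commanded pose from where the row before left it; what a row does not reach is not made up. A row lasts 1/10 s, in which the tool goes at most 50 mm and 8.59 degrees, less where a joint would pass 70% of its speed; a pose out of reach is approached as far as the arm can. A call is refused whole if a number of a shift passes 50 or a number of a turn 0.15, either way. A call with a gripper value outside its range is refused whole. The fingers move at their own pace and stop on an object; FORCE is the grip in N (left out, the last holds). Time passes only in rows, so rows that do not move let the fingers close. It gives the time, the measured TCP pose, the force, the opening and the grip force at its end, in the units of the state.
- manip.state(): the state, without advancing time (a new reading comes with each control period).
- manip.read_camera(name): name is "side" or "top" or "wrist"; returns a dict with "pixels" (480x640x3 uint8, red, green, blue), "depth" (480x640 float32, m along the optical axis (not along the pixel's ray), 0 where there is no reading), "intrinsics" (3x3 intrinsics, pixels), "rvec" (rotation vector, rad) and "tvec" (3), from world to camera coordinates, as OpenCV has them. Camera axes: x right, y down, z forward; pixel columns grow to the right and rows downward; lengths in m; the calibration is good to about 2 mm. A picture is of the moment at which its call begins.
- manip.job_done(): hands the job in; it is judged then, once.
Trained networks look in the newest picture that a camera, given by its name, has taken for a name from the list of things; names that differ only in an ending like _2 or _b are one class to them, and where a whole thing is asked for, a point or a joint stands for the part that bears it (a point fixed in the world has none). Each returns a list of dicts, best first, with "p" (0 to 1); they miss things now and then, are a little off and sometimes report something else, mostly with a low value. They report only what shows in the picture. A call takes as long as a camera call.
- manip.recognise(camera, query): "xyz" ([x, y, z] in m, in world coordinates, good to about 4 mm: the middle of the surface that is visible of it).
- manip.trace(camera, query): "pixels" (480x640 bool, what is visible of it).
- manip.tip_of(camera, query): "xyz" ([x, y, z] in m, in world coordinates, good to about 4 mm: a listed point, or the origin of a listed thing).
The state is a dict: "t": time; "q": joint angles; "joint_velocities": joint speeds; "effort": joint torques, N m; "tool_pos": TCP position; "tool_rot": TCP orientation; "wrist_force": force on the tool from outside, world axes, zero at the start; "torque": the same for the moment, N m; "opening": finger opening in m; "grip_force": force on a finger pad.
Only numpy, scipy, OpenCV 4.12 (cv2) and the standard library are available. Lean on these libraries where they do the work, as an engineer would, in place of code of your own. Each camera call takes 0.05 s, during which the arm holds its last target. There are 200 camera calls.

### The job

The cover of the board test fixture is latched shut: turn the latch clockwise until it clicks past its detent and stays clear of the cover, then lift the cover by its lug against the spring, until it is parallel to the slanted pointer on the fixture's left side (as the robot sees it). Finish while still holding the cover there, steady and with the fingers on it: the program ends holding it, it is not let go or propped. Leave the pointer where it is set and do not disturb the things lying around the fixture.

Things in the scene. Friction and masses are not known exactly. Their poses are not given: they have to be found in the camera images.
- fixture: White box fixed to the bench, 190 (x) x 250 (y) mm, 74 mm high. Origin on the table, 5 mm behind the box's middle: the front wall (robot side) is at x = -100 mm. x points from the front to the hinge side, y to its left (the pointer's side), z up. Its place and yaw (within 0.3 rad) differ from run to run.
- cover (a joint): Hinge of the grey cover plate (190 x 240 x 12 mm, 0.2 to 0.31 kg, mid-plane 81 mm above the table when shut). 0 = shut and level, grows as the front edge rises, stop at 1.3 rad. A spring pulls it shut: 0.6 N m when shut, plus 0.6 N m per rad; with the weight, about 4 to 6 N at the lug. It falls shut if let go.
- cover_hinge (a point): On the hinge axis, middle of the width: fixture frame (90, 0, 81) mm. The axis runs along the fixture's y. Its frame turns with the cover (x along the plate to the hinge, z up from the plate).
- cover_lug (a point): Grasp point in the black lug that sticks forward from the cover's front edge, 30 mm left of its middle: 44 mm long, 26 mm wide (y), 16 mm thick, in the plate's plane. The point is 220 mm from the hinge axis, 30 mm ahead of the edge: fixture (-130, 30, 81) mm when shut. Pinched on its two sides (closing along y) it can pivot between the fingers. Frame turns with the cover.
- latch (a joint): Turn-button latch on a post in front of the cover, right of the lug. 0 = start: its steel tongue (14 mm wide) points to the hinge and overlaps the cover's edge by 10 mm, keeping it shut. Grows clockwise seen from above; stop at 1.3 rad, tongue out to the right, clear. A spring-ball detent resists from 0.35 rad by up to 0.2 N m, crest at 0.75 rad; beyond it the latch snaps on past 1.1 and stays.
- latch_grip (a point): On the latch's vertical axis at grip height: fixture (-125, -100, 121) mm. The grip is an upright black bar 42 mm long, 12 mm wide, from 97 to 133 mm above the table, along x of this frame (turns with the latch; at joint 0 parallel to the fixture's), so the fingers close along y. The tongue lies just under it at 89 to 97 mm: keep fingertips above 98 mm.
- pointer (a joint): Angle of the set pointer, a thin black arm 185 mm long on the cover's hinge axis, 152 mm left of the middle, over an open scale arc; same zero and sense as the cover's angle, so the cover is at the mark when both are equal. Held by friction at 0.4 to 0.85 rad, different in every run.
- pointer_tip (a point): Outer end of the pointer (a small diamond plate), 185 mm from the hinge axis. x of its frame runs along the pointer towards the hinge axis.
- reel: Bystander: upright metal wire reel, 60 mm across, 42 mm high. Beside or in front of the fixture.
- flux: Bystander: closed bottle, 40 mm across, 85 mm high. Beside or in front of the fixture.
- pot: Bystander: dark steel cup, 60 mm across, 45 mm high. Beside or in front of the fixture.
- board: Bystander: circuit board 100 x 75 x 5 mm, flat in front of the fixture.
- driver: Bystander: screwdriver lying right of the fixture.
- bin: Bystander: open parts bin 110 x 80 x 45 mm, left of the fixture.
- brush: Bystander: brush lying right of the fixture, beyond the screwdriver.

How it is judged:
On the way, in this order (a step that is already met when the one before it is completed fails the run):
1. the latch is turned past its click, clear of the still shut cover (value of joint latch above 1.05 rad and value of joint cover below 0.06 rad), for 0.2 s.
2. the cover is lifted by the fingers (value of joint cover above 0.2 rad and contact force between the fingers and cover_c1 above 0.5 N), for 0.1 s.
At the end, for the whole second after the job is handed in: Through the last second the cover is within 0.07 rad (4 degrees) of parallel to the pointer and steady (under 0.04 rad/s), the fingers hold it by its lug (over 1 N of contact), and the latch is still past its detent (over 1.05 rad). Neither pointer nor bystanders have been moved (angle between the x axis of cover_lug and the x axis of pointer_tip, either way round below 0.07 rad and value of joint cover above 0.3 rad and velocity of joint cover between -0.04 and 0.04 rad/s and value of joint latch above 1.05 rad and contact force between the fingers and cover_c1 above 1 N); the arm keeps its last pose, push and grip.
It fails at once if the pointer is moved off its setting (over 6 mm at its tip) (distance of pointer_tip from where it was at the start of the episode above 0.006 m).
It fails at once if a bystander is shoved by more than 25 mm (distance of any of reel, flux, pot, board, driver, bin, brush from where it was at the start of the episode above 0.025 m).
It also fails if it takes over 45 s, if anything falls off the work surface, if the arm or the gripper's body presses on something with over 40 N, if the wrist force passes 120 N, or if a joint passes its speed limit or range.

## Working session

There is one attempt and no reset: what is moved stays moved. The work goes in short steps, Python scripts to look and compute and a shell command to move; the robot and the scene stay as the last step left them, time stands still between calls to the robot, and variables do not carry over. Pictures are saved under pics/ and viewed, at most 10 in all, crops included, and the job is handed in when it is done.

```bash
mkdir -p pics
cat > h.py <<'E'
import numpy as np, cv2
from workcell import manip
from scipy.spatial.transform import Rotation as R
np.set_printoptions(precision=4, suppress=True)
def st():
    s=manip.state(); print({k:np.round(s[k],4).tolist() for k in ("t","q","tool_pos","tool_rot","wrist_force","torque","opening","grip_force")}); return s
E
python3 - <<'E'
from h import *
st()
ims=[]
for c in ("side","top"):
    d=manip.read_camera(c); ims.append(d["pixels"])
    cv2.imwrite(f"pics/{c}0.png",d["pixels"][:,:,::-1])
    for n in ("cover_hinge","cover_lug","latch_grip","pointer_tip","fixture"):
        print(c,n,[(round(r["p"],2),np.round(r["xyz"],4).tolist()) for r in manip.tip_of(c,n)[:2]])
    for n in ("reel","flux","pot","board","bin","driver"):
        print(c,n,[(round(r["p"],2),np.round(r["xyz"],3).tolist()) for r in manip.recognise(c,n)[:1]])
E
```

```text
{'t': 0.0, 'q': [1.026, 0.2766, 1.5062, -0.0, 1.3607, -0.121], 'tool_pos': [0.2362, 0.5237, 0.2304], 'tool_rot': [-0.0003, 0.2103, 0.9776, -0.0009], 'wrist_force': [0.1686, -0.6416, 0.8417], 'torque': [0.0272, 0.0117, 0.0611], 'opening': 0.0852, 'grip_force': 0.0}
side cover_hinge [(0.91, [0.732, -0.1111, 0.0792]), (0.58, [0.3838, -0.0299, -0.0011])]
side cover_lug [(0.69, [0.5098, -0.09, 0.0791]), (0.16, [0.3848, -0.0306, -0.003])]
side latch_grip [(0.64, [0.5197, -0.2181, 0.1182])]
side pointer_tip [(0.89, [0.5823, 0.0372, 0.1952]), (0.69, [0.6432, -0.1147, -0.0047])]
side fixture [(0.82, [0.6432, -0.1124, -0.0053])]
side reel [(0.82, [0.593, -0.359, 0.043])]
side flux [(0.63, [0.566, 0.12, 0.045])]
side pot []
side board []
side bin [(0.9, [0.657, 0.24, 0.022])]
side driver [(0.72, [0.52, -0.222, 0.105])]
top cover_hinge [(0.7, [0.7307, -0.1117, 0.0794])]
top cover_lug [(0.92, [0.5123, -0.087, 0.0767]), (0.19, [0.573, 0.132, -0.001])]
top latch_grip [(0.79, [0.5215, -0.2163, 0.1189])]
top pointer_tip [(0.51, [0.5835, 0.0373, 0.1945])]
top fixture [(0.78, [0.6435, -0.1155, 0.0057]), (0.46, [0.7286, -0.1101, 0.0833])]
top reel [(0.93, [0.592, -0.349, 0.04])]
top flux [(0.76, [0.569, 0.129, 0.06])]
top pot [(0.61, [0.407, -0.254, 0.02])]
top board [(0.6, [0.382, -0.025, 0.005])]
top bin [(0.97, [0.656, 0.234, 0.004])]
top driver [(0.84, [0.566, -0.416, 0.02])]
```

Run:
```python
from h import *
# yaw fit: fixture-frame points -> world
P={"h":((.09,0),[(.732,-.1111),(.7307,-.1117)]),"l":((-.13,.03),[(.5098,-.09),(.5123,-.087)]),"g":((-.125,-.1),[(.5197,-.2181),(.5215,-.2163)]),"f":((0,0),[(.6432,-.1124),(.6435,-.1155)])}
A=np.array([p[0] for p in P.values()]);B=np.array([np.mean(p[1],0) for p in P.values()])
a=(A-A.mean(0))@[1,1j];b=(B-B.mean(0))@[1,1j]
yaw=np.angle((a.conj()*b).sum());c,s=np.cos(yaw),np.sin(yaw);M=np.array([[c,-s],[s,c]])
t=B.mean(0)-M@A.mean(0);print("yaw",yaw,"t",t);print(B-(A@M.T+t))
pt=np.array([.5829,.0373,.1949]);f=M.T@(pt[:2]-t);print("tip fix",f,"ang",np.arctan2(pt[2]-.081,.09-f[0]),np.hypot(pt[2]-.081,.09-f[0]))
for n,p in(("lug",(-.13,.03)),("latch",(-.125,-.1)),("hinge",(.09,0))):print(n,M@p+t)
```

```text
yaw 0.030918900352076777 t [ 0.6423 -0.114 ]
[[-0.0009 -0.0002]
 [-0.0004 -0.0005]
 [ 0.0002  0.0006]
 [ 0.0011  0.    ]]
tip fix [-0.0547  0.1531] ang 0.6669502749224525 0.1841276286305827
lug [ 0.5114 -0.088 ]
latch [ 0.5204 -0.2178]
hinge [ 0.7322 -0.1112]
```

View pics/top0.png

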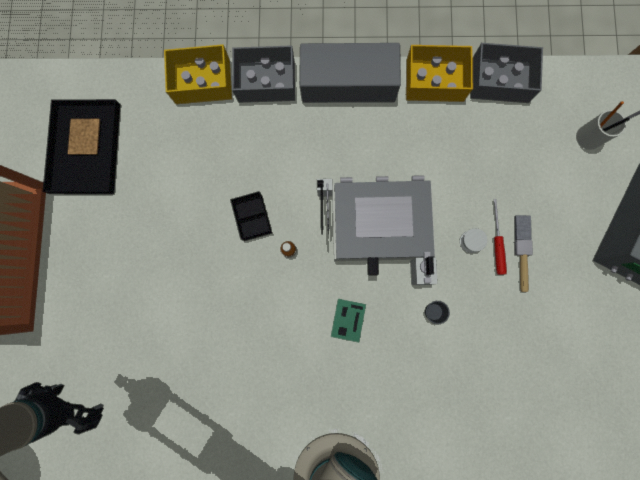

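View pics/side0.png

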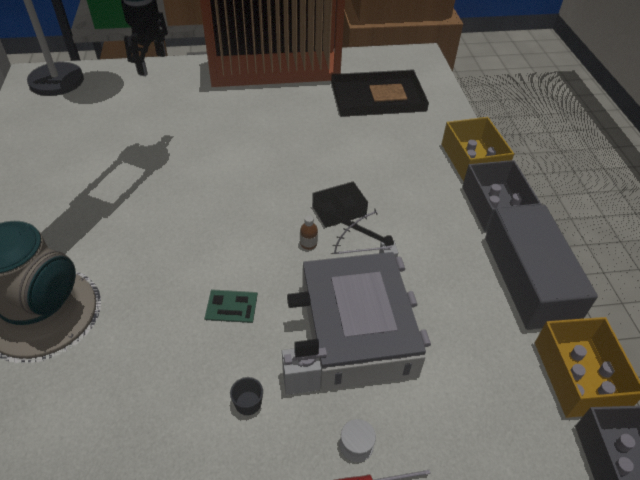

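The top view shows the lug at about px (373,267), the latch grip at (430,265) and the pointer arm at (321,205). The side view agrees. All fitted points are within 1 mm, with yaw 0.031 and the pointer near 0.667 rad. I'll move above the latch next.

```bash
python3 -m crank '{"rotation":[[0,0,0.024],[0,0,0.024],[0,0,0.024],[0,0,0.024],[0,0,0.024],[0,0,0.024],[0,0,0.024],[0,0,0.024],[0,0,0.024],[0,0,0.024],[0,0,0.024],[0,0,0.024],[0,0,0.024],[0,0,0.024],[0,0,0.024],[0,0,0.024],[0,0,0.024],[0,0,0.024],[0,0,0.022],[0,0,0]],"offset":[[15,-39,0],[15,-39,0],[15,-39,0],[15,-39,0],[15,-39,0],[15,-39,0],[15,-39,0],[15,-39,0],[15,-39,0],[15,-39,0],[15,-39,0],[15,-39,0],[15,-39,0],[15,-39,0],[15,-39,0],[15,-39,0],[15,-39,0],[15,-39,0],[14,-39,0],[0,0,0]],"claw":[1,1,1,1,1,1,1,1,1,1,1,1,1,1,1,1,1,1,0.2,0.2]}' 40
python3 - <<'E'
from h import *
s=st(); print(R.from_quat(np.roll(s["tool_rot"],-1)).as_matrix())
d=manip.read_camera("wrist"); cv2.imwrite("pics/w1.png",d["pixels"][:,:,::-1])
for n in ("cover_lug","latch_grip"): print(n,[(round(r["p"],2),np.round(r["xyz"],4).tolist()) for r in manip.tip_of("wrist",n)[:2]])
E
```

```text
t: 3.2
tool_pos: [0.5224, -0.2221, 0.2308]
tool_rot: [0.001, -0.013, 1.0, -0.002]
wrist_force: [-1.0, 0.5, -0.5]
opening: 0.0589
grip_force: 0.0
{'t': 3.2, 'q': [-0.5233, 0.2637, 1.5237, -0.002, 1.3514, -2.1201], 'tool_pos': [0.5224, -0.2221, 0.2308], 'tool_rot': [0.0007, -0.0132, 0.9999, -0.0016], 'wrist_force': [-0.9875, 0.5427, -0.4821], 'torque': [0.0485, 0.0252, -0.0187], 'opening': 0.0589, 'grip_force': 0.0}
[[-0.9997 -0.0264  0.0014]
 [-0.0264  0.9996 -0.0031]
 [-0.0014 -0.0031 -1.    ]]
cover_lug [(0.76, [0.5151, -0.0885, 0.077])]
latch_grip [(0.94, [0.5152, -0.2217, 0.1186])]
```

```bash
python3 -m crank '{"rotation":[[0,0,0.004],[0,0,0],[0,0,0],[0,0,0],[0,0,0],[0,0,0],[0,0,0],[0,0,0],[0,0,0],[0,0,0],[0,0,0]],"offset":[[-3,3,-30],[0,0,-40],[0,0,-30],[0,0,-20],[0,0,-6],[0,0,0],[0,0,0],[0,0,0],[0,0,0],[0,0,0],[0,0,0]],"claw":[0.2,0.2,0.2,0.2,0.2,0.2,-1,-1,-1,-1,-1]}' 60
python3 - <<'E'
from h import *
s=st()
E
```

```text
t: 4.45
tool_pos: [0.5185, -0.2168, 0.1072]
tool_rot: [0.002, -0.017, 1.0, -0.003]
wrist_force: [-1.5, -7.2, 2.2]
opening: 0.0106
grip_force: 59.3
{'t': 4.45, 'q': [-0.5176, 0.3508, 1.7246, -0.0039, 1.0606, -2.1206], 'tool_pos': [0.5185, -0.2168, 0.1072], 'tool_rot': [0.0015, -0.017, 0.9998, -0.0029], 'wrist_force': [-1.5463, -7.2128, 2.2149], 'torque': [-0.761, 0.2169, -0.2001], 'opening': 0.0106, 'grip_force': 59.2604}
```

```bash
python3 -m crank '{"rotation":[[0,0,-0.1],[0,0,-0.1],[0,0,-0.1],[0,0,-0.1],[0,0,-0.1],[0,0,-0.1],[0,0,-0.1],[0,0,-0.1],[0,0,-0.1],[0,0,-0.1],[0,0,-0.1],[0,0,-0.1],[0,0,-0.03],[0,0,0],[0,0,0],[0,0,0]],"offset":[[0,0,0],[0,0,0],[0,0,0],[0,0,0],[0,0,0],[0,0,0],[0,0,0],[0,0,0],[0,0,0],[0,0,0],[0,0,0],[0,0,0],[0,0,0],[0,0,0],[0,0,0],[0,0,0]],"claw":[-1,-1,-1,-1,-1,-1,-1,-1,-1,-1,-1,-1,-1,-1,-1,-1]}'
python3 - <<'E'
from h import *
s=st(); print(R.from_quat(np.roll(s["tool_rot"],-1)).as_matrix()[:,:2])
d=manip.read_camera("top"); cv2.imwrite("pics/top2.png",cv2.resize(d["pixels"][200:330,320:470,::-1],None,fx=4,fy=4))
E
```

```text
t: 6.05
tool_pos: [0.5201, -0.2147, 0.1071]
tool_rot: [0.003, 0.563, 0.827, 0.001]
wrist_force: [4.7, 2.5, 4.8]
opening: 0.0112
grip_force: 59.8
{'t': 6.05, 'q': [-0.516, 0.3511, 1.7244, 0.0014, 1.0597, -0.8918], 'tool_pos': [0.5201, -0.2147, 0.1071], 'tool_rot': [0.0031, 0.5628, 0.8266, 0.0009], 'wrist_force': [4.7061, 2.5044, 4.8403], 'torque': [0.1246, -0.8622, -0.0244], 'opening': 0.0112, 'grip_force': 59.8183}
[[-0.3664  0.9304]
 [ 0.9304  0.3664]
 [-0.0041  0.005 ]]
```

View pics/top2.png

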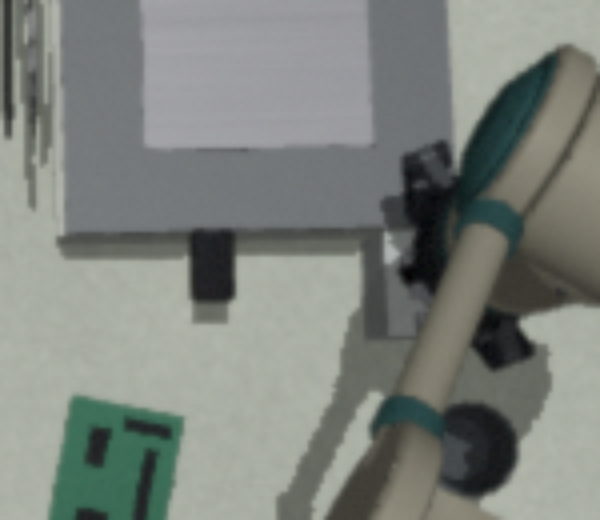

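The latch turned through about 1.2 rad with little residual torque. The tongue is out of the way at crop px (395,250), and the cover is still shut. Next I'll release and move above the lug.

```bash
python3 -m crank '{"rotation":[[0,0,0],[0,0,0],[0,0,0],[0,0,0],[0,0,0],[0,0,0.12],[0,0,0.12],[0,0,0.12],[0,0,0.12],[0,0,0.12],[0,0,0.12],[0,0,0.12],[0,0,0.12],[0,0,0.12],[0,0,0.12],[0,0,0.03],[0,0,0],[0,0,0]],"offset":[[0,0,0],[0,0,0],[0,0,0],[0,0,20],[0,0,40],[0,0,20],[0,0,0],[0,15,0],[-2,20,0],[-2,20,0],[-2,20,0],[-2,20,0],[-1,20,0],[0,10,0],[0,2,0],[0,0,0],[0,0,0],[0,0,0]],"claw":[0.2,0.2,0.2,0.2,0.2,0.2,0.2,0.2,0.2,0.2,0.2,0.2,0.2,0.2,0.2,0.2,0.2,0.2]}' 60
python3 - <<'E'
from h import *
s=st(); print(R.from_quat(np.roll(s["tool_rot"],-1)).as_matrix()[:,:2])
d=manip.read_camera("wrist"); cv2.imwrite("pics/w3.png",d["pixels"][:,:,::-1])
for c in ("wrist","top","side"):
    if c!="wrist": manip.read_camera(c)
    print(c,[(round(r["p"],2),np.round(r["xyz"],4).tolist()) for r in manip.tip_of(c,"cover_lug")[:1]+manip.tip_of(c,"pointer_tip")[:1]])
E
```

```text
t: 7.9
tool_pos: [0.5082, -0.0871, 0.1851]
tool_rot: [-0.0, -0.016, 1.0, 0.0]
wrist_force: [-0.4, -0.6, 0.1]
opening: 0.0512
grip_force: 0.0
{'t': 7.9, 'q': [-0.3047, 0.2189, 1.7039, -0.0001, 1.2195, -1.9077], 'tool_pos': [0.5082, -0.0871, 0.1851], 'tool_rot': [-0.0004, -0.0161, 0.9999, 0.0001], 'wrist_force': [-0.4282, -0.5866, 0.0744], 'torque': [-0.0061, 0.0298, -0.0185], 'opening': 0.0512, 'grip_force': 0.0}
[[-0.9995 -0.0322]
 [-0.0322  0.9995]
 [ 0.0007  0.0001]]
wrist [(0.64, [0.5137, -0.0895, 0.0766]), (0.29, [0.647, -0.1159, 0.0039])]
top [(0.46, [0.584, 0.0358, 0.194])]
side [(0.83, [0.5077, -0.0883, 0.0802]), (0.59, [0.5795, 0.0352, 0.1958])]
```

View pics/w3.png

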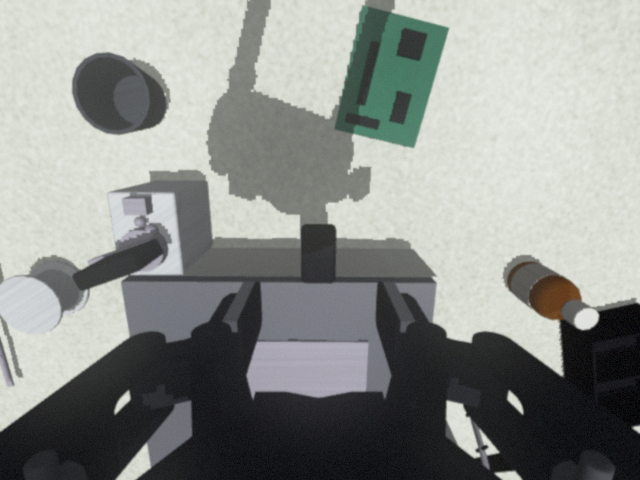

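The grip bar now lies across to the right at px (120,262), so the latch is staying clear. The lug at (319,252) is centred between the fingers. Descending to grip it.

```bash
python3 -m crank '{"rotation":[[0,0,0],[0,0,0],[0,0,0],[0,0,0],[0,0,0],[0,0,0],[0,0,0],[0,0,0],[0,0,0],[0,0,0],[0,0,0]],"offset":[[2,-1,-30],[0,0,-40],[0,0,-30],[0,0,-18],[0,0,-5],[0,0,0],[0,0,0],[0,0,0],[0,0,0],[0,0,0],[0,0,0]],"claw":[0.2,0.2,0.2,0.2,0.2,0.2,-1,-1,-1,-1,-1]}' 60
python3 - <<'E'
from h import *
st()
f=lambda a:np.array([.22*(1-np.cos(a)),.22*np.sin(a)])*1000
for a in (.1,.2,.3,.4,.5,.6,.667): print(a,f(a))
E
```

```text
t: 9.45
tool_pos: [0.5115, -0.0874, 0.0638]
tool_rot: [0.002, -0.017, 1.0, 0.0]
wrist_force: [-0.3, 3.3, 6.1]
opening: 0.0244
grip_force: 59.3
{'t': 9.45, 'q': [-0.3044, 0.3446, 1.8702, 0.0019, 0.9241, -1.9096], 'tool_pos': [0.5115, -0.0874, 0.0638], 'tool_rot': [0.0015, -0.0166, 0.9999, 0.0003], 'wrist_force': [-0.2657, 3.3052, 6.1407], 'torque': [0.5676, 0.0429, -0.1345], 'opening': 0.0244, 'grip_force': 59.3175}
0.1 [ 1.0991 21.9634]
0.2 [ 4.3854 43.7073]
0.3 [ 9.826  65.0144]
0.4 [17.3666 85.672 ]
0.5 [ 26.9318 105.4736]
0.6 [ 38.4262 124.2213]
0.667 [ 47.1502 136.099 ]
```

```bash
python3 -m crank '{"rotation":[[0,0,0],[0,0,0],[0,0,0],[0,0,0],[0,0,0],[0,0,0],[0,0,0],[0,0,0],[0,0,0],[0,0,0],[0,0,0],[0,0,0],[0,0,0],[0,0,0],[0,0,0]],"offset":[[0.3,0,11],[0.8,0,11],[1.4,0,11],[1.9,0,10.8],[2.4,0.1,10.7],[3,0.1,10.6],[3.5,0.1,10.4],[4.1,0.1,10.2],[4.6,0.1,10],[5,0.2,9.8],[5.5,0.2,9.5],[6,0.2,9.3],[0,0,0],[0,0,0],[0,0,0]],"claw":[-1,-1,-1,-1,-1,-1,-1,-1,-1,-1,-1,-1,-1,-1,-1]}' 60
cat > m.py <<'E'
from h import *
import sys
s=st(); d=manip.read_camera("side"); cv2.imwrite(f"pics/s{sys.argv[1]}.png",d["pixels"][:,:,::-1])
K=d["intrinsics"];Rm=R.from_rotvec(np.ravel(d["rvec"])).as_matrix();t=np.ravel(d["tvec"])
c,sn=np.cos(.031),np.sin(.031);o=np.array([.6423,-.114])
for n in ("cover","pointer","cover_lug"):
    r=manip.trace("side",n)
    if not r: print(n,"none");continue
    m=r[0]["pixels"]&(d["depth"]>0);v,u=np.nonzero(m);z=d["depth"][m]
    p=(np.c_[(u-K[0,2])/K[0,0]*z,(v-K[1,2])/K[1,1]*z,z]-t)@Rm
    x=c*(p[:,0]-o[0])+sn*(p[:,1]-o[1]);y=-sn*(p[:,0]-o[0])+c*(p[:,1]-o[1]);h=p[:,2]-.081
    a=np.arctan2(h,.09-x);rr=np.hypot(h,.09-x);g=(rr>.06)&(rr<.2)
    print(n,r[0]["p"],len(x),"median angle",np.median(a[g]) if g.any() else None,"y",np.median(y))
    if n!="cover_lug" and g.sum()>20:
        k=g&(abs(a-np.median(a[g]))<.1); print("  slope",np.arctan(-np.polyfit(x[k],h[k],1)[0]))
for n in ("pointer_tip","cover_lug"):
    for q in manip.tip_of("side",n)[:1]:
        P=q["xyz"];x=c*(P[0]-o[0])+sn*(P[1]-o[1]);print(n,q["p"],P,"angle",np.arctan2(P[2]-.081,.09-x))
P=s["tool_pos"]+.019*-R.from_quat(np.roll(s["tool_rot"],-1)).as_matrix()[:,2]
x=c*(P[0]-o[0])+sn*(P[1]-o[1]);print("grasp angle",np.arctan2(P[2]-.081,.09-x),"r",np.hypot(P[2]-.081,.09-x))
E
python3 m.py 4
```

```text
t: 10.95
tool_pos: [0.5486, -0.0864, 0.1866]
tool_rot: [-0.0, -0.017, 1.0, 0.0]
wrist_force: [0.4, 5.3, -6.3]
opening: 0.0251
grip_force: 59.8
{'t': 10.95, 'q': [-0.2818, 0.2756, 1.62, 0.0005, 1.2465, -1.8872], 'tool_pos': [0.5486, -0.0864, 0.1866], 'tool_rot': [-0.0002, -0.0172, 0.9999, 0.0003], 'wrist_force': [0.4271, 5.3168, -6.2686], 'torque': [0.5645, 0.039, -0.0676], 'opening': 0.0251, 'grip_force': 59.8045}
cover 0.6 8048 median angle 0.6257055568073498 y -0.020699149985324
  slope 0.5456563086324461
pointer 0.64 332 median angle 0.6882028126102211 y 0.15150455622087272
  slope 0.6606562037656963
cover_lug 0.57 7888 median angle 0.6261271218671081 y -0.020787473191039674
pointer_tip 0.73 [0.5207, -0.2155, 0.1176] angle 0.16885692172457842
grasp angle 0.5982432869149457 r 0.22125524041917868
```

View pics/s4.png

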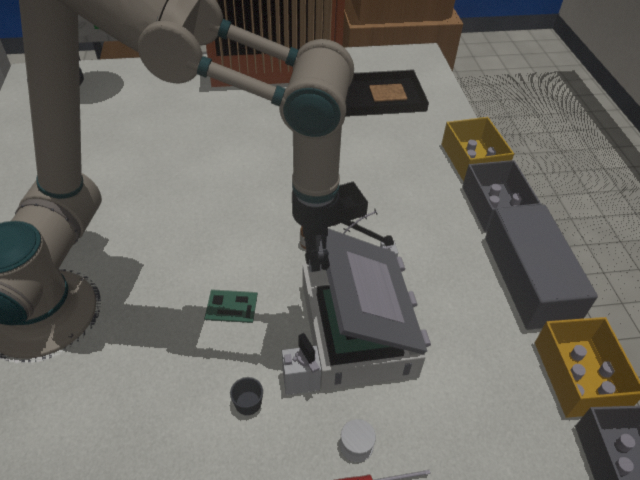

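The side view shows the cover held up by its lug at px (320,250), the latch clear at (305,348) and the pointer at (370,232), untouched. I'll raise the remaining ~0.065 rad and remeasure with a robust plane fit.

```bash
python3 -m crank '{"rotation":[[0,0,0],[0,0,0],[0,0,0],[0,0,0],[0,0,0],[0,0,0],[0,0,0]],"offset":[[3,0.1,4],[3,0.1,4],[2.5,0,4],[0,0,0],[0,0,0],[0,0,0],[0,0,0]],"claw":[-1,-1,-1,-1,-1,-1,-1]}' 60
cat >> m.py <<'E'
print("--- robust")
for cam in ("side","top"):
    d=manip.read_camera(cam)
    K=d["intrinsics"];Rm=R.from_rotvec(np.ravel(d["rvec"])).as_matrix();t=np.ravel(d["tvec"])
    v,u=np.nonzero(d["depth"]>0);z=d["depth"][v,u]
    p=(np.c_[(u-K[0,2])/K[0,0]*z,(v-K[1,2])/K[1,1]*z,z]-t)@Rm
    x=c*(p[:,0]-o[0])+sn*(p[:,1]-o[1]);y=-sn*(p[:,0]-o[0])+c*(p[:,1]-o[1]);h=p[:,2]-.081
    rr=np.hypot(h,.09-x);a=np.arctan2(h,.09-x)
    for n,g in (("cover",(y>-.11)&(y<-.03)),("pointer",(y>.14)&(y<.165))):
        k=g&(rr>.05)&(rr<.18)&(a>.45)&(a<.95)
        for _ in range(6):
            if k.sum()<15: break
            f=np.polyfit(x[k],h[k],1);k=g&(rr>.04)&(rr<.185)&(abs(h-np.polyval(f,x))<.006)
        print(cam,n,k.sum(),"slope",np.arctan(-f[0]),"offset at hinge mm",1e3*np.polyval(f,.09),"med",np.median(a[k]))
E
python3 m.py 5
```

```text
t: 11.95
tool_pos: [0.5572, -0.0862, 0.1985]
tool_rot: [-0.001, -0.017, 1.0, 0.0]
wrist_force: [-1.1, 5.3, -8.9]
opening: 0.0244
grip_force: 59.5
{'t': 11.95, 'q': [-0.2772, 0.2802, 1.5824, 0.0005, 1.2805, -1.8823], 'tool_pos': [0.5572, -0.0862, 0.1985], 'tool_rot': [-0.0006, -0.0171, 0.9999, 0.0005], 'wrist_force': [-1.1391, 5.2614, -8.9173], 'torque': [0.6693, 0.5111, -0.1827], 'opening': 0.0244, 'grip_force': 59.5159}
cover 0.79 7355 median angle 0.6899334940526803 y -0.023185645171648263
  slope 0.6088228432110434
pointer 0.55 321 median angle 0.6887969279258049 y 0.1515088213065303
  slope 0.6493699097897081
cover_lug 0.89 7603 median angle 0.6888449886654617 y -0.021409388180617328
cover_lug 0.56 [0.5548, -0.0882, 0.2126] angle 0.640255473249588
grasp angle 0.6646861349608344 r 0.22127280555199655
--- robust
side cover 2348 slope 0.6269244703760372 offset at hinge mm 10.018483242946964 med 0.6912429580094044
side pointer 245 slope 0.6487427186584814 offset at hinge mm 5.769224696473535 med 0.6825182080704586
top cover 1 slope 0.6487427186584814 offset at hinge mm 5.769224696473535 med 0.8754448138167598
top pointer 134 slope 0.6664734542430358 offset at hinge mm 8.05365475678281 med 0.7042581866951046
```

```bash
python3 -m crank '{"rotation":[[0,0,0],[0,0,0],[0,0,0],[0,0,0],[0,0,0],[0,0,0],[0,0,0],[0,0,0]],"offset":[[1.5,0,2],[0,0,0],[0,0,0],[0,0,0],[0,0,0],[0,0,0],[0,0,0],[0,0,0]],"claw":[-1,-1,-1,-1,-1,-1,-1,-1]}' 60
python3 m.py 6
```

```text
t: 13.15
tool_pos: [0.5585, -0.0862, 0.2002]
tool_rot: [-0.001, -0.017, 1.0, 0.001]
wrist_force: [-1.3, 4.5, -9.2]
opening: 0.0248
grip_force: 59.5
{'t': 13.15, 'q': [-0.2765, 0.2812, 1.5763, 0.0006, 1.2862, -1.8814], 'tool_pos': [0.5585, -0.0862, 0.2002], 'tool_rot': [-0.0009, -0.017, 0.9999, 0.0006], 'wrist_force': [-1.2688, 4.4722, -9.2474], 'torque': [0.6751, 0.5439, -0.2478], 'opening': 0.0248, 'grip_force': 59.4991}
cover 0.92 7476 median angle 0.698629987140877 y -0.022873546360954296
  slope 0.6165133845399834
pointer 0.74 286 median angle 0.6880645658603775 y 0.15144362325300148
  slope 0.6534974539658478
cover_lug 0.76 7297 median angle 0.6996696601172989 y -0.023533436033338486
cover_lug 0.65 [0.5544, -0.0876, 0.2123] angle 0.6381307574566545
grasp angle 0.6745642089485873 r 0.2213190774361362
--- robust
side cover 2317 slope 0.6375508884454861 offset at hinge mm 9.989472939419485 med 0.7021296891517133
side pointer 244 slope 0.6354982917082163 offset at hinge mm 7.478618703416956 med 0.6868353779909815
top cover 0 slope 0.6354982917082163 offset at hinge mm 7.478618703416956 med nan
top pointer 119 slope 0.6766774386424015 offset at hinge mm 6.4083502278255295 med 0.7075956265366588
  return _methods._mean(a, axis=axis, dtype=dtype,
  ret = ret.dtype.type(ret / rcount)
```

View pics/s6.png

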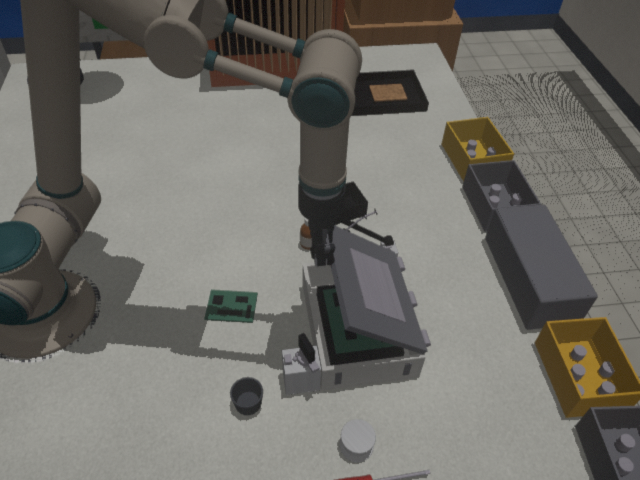

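The cover is held by its lug at px (325,245) with its slope matching the pointer's at (370,232). Estimates are about 0.65–0.67 rad for both, and the latch at (305,348) is clear. Handing in.

```bash
python3 -c "
from workcell import manip; print(manip.job_done())"
```

```text
the job is handed in; nothing more can be done
None
```

I turned the latch clear, lifted the cover by its lug to about 0.66 rad, measured parallel to the pointer to within about 0.03 rad, and handed the job in while still holding it; no verdict came back.

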